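Two-button start of a watch leak test

TASK

Start the leak test: with the fingertips push the blue watch carriage fully home under the tester's head, then press both green buttons on the start box together, keep both fully down for about three seconds, and let them go. Leave the red stop button and the other things on the bench alone, grasp or lift nothing, and finish with the hand clear and the carriage still home.

Things in the scene. Friction and masses are not known exactly. Their poses are not given: they have to be found in the camera images.
- tester: watch leak tester, bolted down, grey base 240 x 130 x 25 mm. Its frame: x is the way the carriage is pushed in (pointing away from the robot, towards the column), z up; origin on the table 20 mm to +x of the base's middle. At its +x end stand a column and a white head, 175 mm high; the head and the clear bell under it begin 15 mm to +x of the origin, 92 mm above the table, so only the carriage goes below them
- carriage (a joint): how far the carriage has been pushed in, m: 0 fully out, 0.080 fully home against its stop. The carriage is a blue block 110 mm long (x), 100 mm wide (y), its underside resting on the tester's base, its flat top 56 mm above the table, with a watch head clamped in a nest on it. It slides along the tester's x only, with a drag of about 2 N, and stays where it is left; it cannot be lifted off
- push_face (a point): middle of the carriage's near upright face (the face towards the robot, black rubber pad, looks along the tester's -x), 40 mm above the table; the face is 100 mm wide and spans 26 to 56 mm above the table. It moves with the carriage; 15 mm below this point is the base's top
- start_box: grey start box, bolted down, 130 (x) x 150 (y) x 45 mm high; origin under its centre, x pointing roughly away from the robot, z up. On it are two green start buttons side by side along its y, 60 mm apart centre to centre, with an upright yellow rib midway between them (10 mm thick, 50 mm along x, its top 75 mm above the table, 8 mm above the buttons), and nearer the robot one red stop button
- start_left_top (a point): centre of the top of the green button at the box's +y; 26 mm across, 67 mm above the table when up; moves with the button
- start_right_top (a point): the same for the green button at the box's -y
- stop_top (a point): centre of the top of the red stop button, 30 mm across, 67 mm above the table, 63 mm to the box's -x of the line through the green ones
- start_left (a joint): travel of the green button at +y, m: 0 up, 0.006 fully down. Spring return, straight down, about 4 N to hold it fully down
- start_right (a joint): the same for the green button at -y
- stop (a joint): the same for the red stop button
- loupe: bystander, loose: black watchmaker's eye loupe standing on its wide end, 34 mm across, 34 mm high; origin under its centre
- oil: bystander, loose: small amber oil bottle with a black cap, 28 mm across, 55 mm high; origin under its centre
- dome: bystander, loose: clear glass dust dome with a knob, 84 mm across, 82 mm high; origin under its centre
- driver: bystander, loose: small screwdriver lying flat, 120 mm long; origin on its underside, x from handle to tip
- holder: bystander, loose: round aluminium and brass movement holder, 52 mm across, 20 mm high; origin under its centre
- stone: bystander, loose: dark wooden block 100 x 35 x 28 mm; origin under its centre
- dish: bystander, loose: white ceramic parts dish, 64 mm across, 20 mm high; origin under its centre
Things that resemble listed ones, but are neither listed nor needed, are in the scene too. What is shaped like the start_box but orange is not meant.

How it is judged:
By the outcome, as a careful person would: the job done as asked, in the order asked, and still so for the second after the job is handed in, with the robot touching nothing.
It also fails if it takes over 48 s, if anything falls off the work surface, if the arm or the gripper's body presses on something with over 40 N, if the wrist force passes 120 N, or if a joint passes its speed limit or range.

ROBOT

A 6-joint arm with a two-finger parallel gripper is mounted at the origin on the work surface. World frame = base frame: x ahead of the robot, y to its left, z up, the work surface at z = 0. Lengths are in m, angles in rad, forces in N, time in s.
With the tool pointing down it reaches from about 0.3 to 0.775 m from the base axis. Payload 14.6 kg.
Tool frame: the origin (TCP) lies midway between the tips of the shut fingers; the grasp point (between the pads) lies 19 mm behind it; z points along the fingers, y is the line along which they close (so a half turn about z gives the same grasp; the last joint's range is limited). The gripper opens to 94 mm and grips with 3 to 60 N. Pads are 16 mm wide; open, the fingers measure 119 mm over their backs; the gripper's body (75 mm by 177 mm) begins 78 mm behind the grasp point.
Start: joints at [-1.3, 0.3, 1.521, -0, 1.321, -0.067], TCP at [0.182, -0.519, 0.205] pointing down, gripper open.
Joint ranges: [-3.03, 3.03], [-0.79, 2.21], [0.23, 2.52], [-1.04, 4.18], [0, 3.07], [-2.55, 2.55]. Speed limits (rad/s): [2.22, 2.22, 2.57, 3.14, 3.14, 3.14].

INTERFACE

Orientations are given as [roll, pitch, yaw] about the fixed x, y, z axes, in that order (R = Rz(yaw) Ry(pitch) Rx(roll)).
In Python, from station import * gives the robot as it stands.
- The arm moves only by the tool send_rows, never from a script. Its argument "targets" is a list of rows, each an object of numbers: "x", "y", "z": the shift along the world's x, y, z in units of 0.2 m (1.0 is 0.2 m); "spin": the turn about the world's z in units of pi/2 rad (1.0 is pi/2 rad); "claw": the finger opening in mm, from 0 to 94. A call has 1 to 20 rows; each row shifts and turns the commanded pose from where the row before left it; what a row does not reach is not made up. A row lasts 1/10 s, in which the tool goes at most 50 mm and 8.59 degrees, less where a joint would pass 70% of its speed; a pose out of reach is approached as far as the arm can. A call with a number of a shift or a turn outside -1 to 1 is refused whole. A call with a gripper value outside its range is refused whole. The fingers move at their own pace and stop on an object; "force" is the grip in N (left out, the last holds). Time passes only in rows, so rows that do not move let the fingers close. It gives the time, the measured TCP pose, the force, the opening and the grip force at its end, in the units of the state.
- get_obs(): the state, without advancing time (a new reading comes with each control period).
- camera(name): name is "scene" or "top"; returns the picture (384x512x3 uint8, blue, green, red); there is no depth.
- camera_model(name): a dict with "fovy" (degrees; the focal length in pixels is half the picture's height over the tangent of half this angle, whatever the lens; pixels are square), "cx", "cy" (the principal point, pixels), "T" (4x4, takes a point from camera to world coordinates). Camera axes: x right, y down, z forward; pixel columns grow to the right and rows downward; lengths in m; the calibration is good to about 2 mm. A picture is of the moment at which its call begins. camera_model takes no time and is no camera call.
- hand_in(): hands the job in; it is judged then, once.
The state is a dict: "time_s": time; "qpos": joint angles; "joint_vel": joint speeds; "tau": joint torques, N m; "ee_pos": TCP position; "eef_rot": TCP orientation; "force": force on the tool from outside, world axes, zero at the start; "moment": the same for the moment, N m; "grip_width": finger opening in m; "grip_force": force on a finger pad.
Only numpy, scipy, OpenCV 4.12 (cv2) and the standard library are available. Lean on these libraries where they do the work, as an engineer would, in place of code of your own. Each camera call takes 0.05 s, during which the arm holds its last target. There are 200 camera calls.

## Working session

There is one attempt and no reset: what is moved stays moved. The work goes in short steps, Python scripts to look and compute and a tool call to move; the robot and the scene stay as the last step left them, time stands still between calls to the robot, and variables do not carry over. Pictures are saved under pics/ and viewed, at most 10 in all, crops included, and the job is handed in when it is done.

Besides the shell and the picture viewer there is one more tool, called after ">>>" as a command line: name --argument value ..., lists and objects as JSON in quotes. send_rows: Moves the arm, as the interface text tells. Its arguments: {"type":"object","properties":{"targets":{"type":"array"},"force":{"type":"number"}},"required":["targets"]}

```bash
mkdir -p pics; python3 - <<'E'
from station import *
import cv2,numpy as np
for n in("scene","top"):
    cv2.imwrite(f"pics/{n}0.png",camera(n)); m=camera_model(n); print(n,m["fovy"],m["cx"],m["cy"],np.round(m["T"],3).tolist(), [k for k in m])
o=get_obs();print(o["ee_pos"],o["eef_rot"],o["grip_width"],o["force"],o["time_s"])
E
```

```text
scene 47.59038697283089 259.99365595360507 180.29993728067063 [[-0.435, 0.608, -0.665, 1.298], [0.901, 0.302, -0.312, 0.384], [0.011, -0.734, -0.679, 0.881], [0.0, 0.0, 0.0, 1.0]] ['fovy', 'cx', 'cy', 'T']
top 56.17818489458638 254.55446066834773 183.5687740283705 [[0.02, -0.993, 0.119, 0.391], [-1.0, -0.018, 0.02, -0.01], [-0.018, -0.119, -0.993, 1.097], [0.0, 0.0, 0.0, 1.0]] ['fovy', 'cx', 'cy', 'T']
[ 0.1822131  -0.51869681  0.20495845] [-3.14060113e+00 -7.47587912e-05  3.37759381e-01] 0.09359006972539399 [-0.82508719  0.61954875  0.06138359] 0.1
```

View pics/scene0.png

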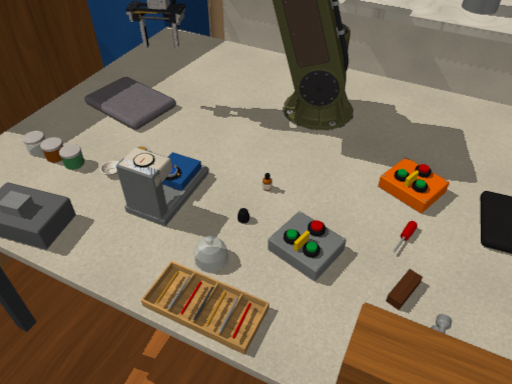

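View pics/top0.png

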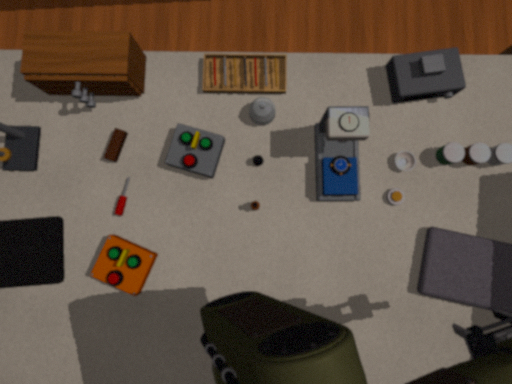

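The top view shows two button boxes: grey at (195,150) and orange at (122,265). The grey one is the start box, since the orange one is excluded by the task. The tester is at (340,150), with its blue carriage at (340,178) on the robot's side. Next I'll measure both and check them in one enlarged crop.

```bash
cat > h.py <<'E'
from station import *
import cv2,numpy as np
def ray(n,px):
    m=camera_model(n);T=np.array(m["T"]);f=192/np.tan(np.radians(m["fovy"]/2))
    d=T[:3,:3]@np.array([(px[0]-m["cx"])/f,(px[1]-m["cy"])/f,1]);return T[:3,3],d
def onz(n,px,z):
    o,d=ray(n,px);return (o+d*(z-o[2])/d[2])[:2]
def proj(n,P):
    m=camera_model(n);T=np.array(m["T"]);f=192/np.tan(np.radians(m["fovy"]/2))
    p=T[:3,:3].T@(np.array(P)-T[:3,3]);return np.array([f*p[0]/p[2]+m["cx"],f*p[1]/p[2]+m["cy"]])
def blobs(im,col,minA=30):
    h=cv2.cvtColor(im,cv2.COLOR_BGR2HSV);H,S,V=cv2.split(h)
    r={"g":(H>45)&(H<80),"r":(H<6)|(H>174),"b":(H>100)&(H<125)}[col]&(S>140)&(V>50)
    n,l,s,c=cv2.connectedComponentsWithStats(r.astype(np.uint8))
    return [(c[i],s[i],(l==i)) for i in range(1,n) if s[i][4]>=minA]
E
python3 - <<'E'
from h import *
for n in("top","scene"):
    im=cv2.imread(f"pics/{n}0.png")
    for col,z in(("g",.067),("r",.067),("b",.056)):
        for c,s,m in blobs(im,col):
            print(n,col,c.round(1),s,onz(n,c,z).round(4))
            if col=="b" and s[4]>300:
                cn=max(cv2.findContours(m.astype(np.uint8),0,2)[0],key=cv2.contourArea)
                b=cv2.boxPoints(cv2.minAreaRect(cn));print([(p.round(1).tolist(),onz(n,p,.056).round(4).tolist()) for p in b])
im=cv2.imread("pics/top0.png")
a=cv2.resize(im[90:210,150:230],None,fx=4.8,fy=4.8,interpolation=2);b=cv2.resize(im[90:210,300:380],None,fx=4.8,fy=4.8,interpolation=2)
cv2.imwrite("pics/crop.png",np.hstack([a,b]))
E
```

```text
top g [185.8 136.7] [182 133   9   9  64] [0.6491 0.2157]
top g [204.9 142.2] [201 138   9   9  66] [0.6336 0.1586]
top g [113.3 253. ] [109 249  10   9  73] [0.3085 0.4076]
top g [132.2 261.7] [128 257  10  10  75] [0.2855 0.3523]
top r [188.8 159.7] [183 154  12  12 105] [0.5807 0.2037]
top r [120.1 205.4] [115 196  11  19 144] [0.4438 0.397 ]
top r [113.  278.2] [107 272  13  13 119] [0.2387 0.4039]
top b [339.2 179.2] [322 158  35  37 941] [ 0.5324 -0.2349]
[([322.0, 158.0], [0.5942, -0.1851]), ([356.0, 158.0], [0.5958, -0.2842]), ([356.0, 194.0], [0.4901, -0.2828]), ([322.0, 194.0], [0.4883, -0.1849])]
top b [340.5 164.5] [336 160  10  10  84] [ 0.5758 -0.2391]
scene g [401.9 172.7] [397 169  11   8  61] [0.2935 0.3542]
scene g [420.3 183.5] [416 180  10   8  66] [0.3157 0.4094]
scene g [291.4 233.7] [286 229  12  10  90] [0.639  0.1609]
scene g [311.2 246.5] [306 242  12  10  99] [0.6546 0.2182]
scene r [423.5 168.1] [418 164  12   9  86] [0.2459 0.4055]
scene r [316.2 225.5] [310 220  13  12 117] [0.5869 0.206 ]
scene r [408.8 229.9] [401 221  16  20 180] [0.4992 0.4159]
scene
[... 241 characters left out ...]
, -1.0876]), ([146.0, 65.0], [0.092, -0.6802]), ([88.0, 65.0], [0.1934, -0.8796])]
scene b [195.1  16.3] [176   0  33  36 827] [-0.3958 -0.7611]
[([176.0, 0.0], [-0.5253, -0.9547]), ([208.0, 0.0], [-0.5993, -0.8123]), ([208.0, 35.0], [-0.2493, -0.604]), ([176.0, 35.0], [-0.186, -0.7275])]
scene b [154.3  14.8] [144  13  19   4  47] [-0.3232 -0.9413]
scene b [154.6  25.9] [145  19  25  19 283] [-0.2212 -0.8659]
scene b [182.8 170.5] [163 153  38  37 693] [ 0.5505 -0.2113]
[([160.5, 183.1999969482422], [0.6227, -0.2369]), ([170.39999389648438, 151.60000610351562], [0.4952, -0.2914]), ([201.6999969482422, 161.39999389648438], [0.4922, -0.1837]), ([191.89999389648438, 193.0], [0.6171, -0.1387])]
```

View pics/crop.png

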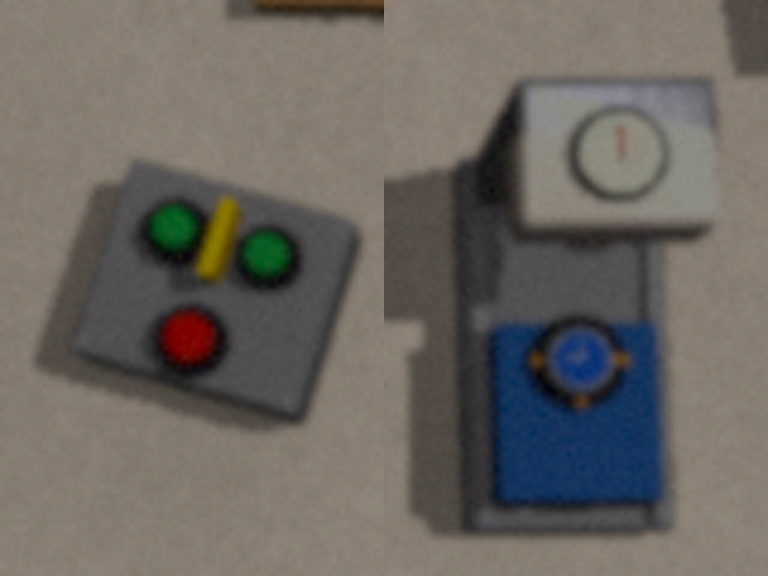

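The crop confirms the grey box, with green buttons at (186,137) and (205,142), the yellow rib between them and red at (189,160). It also shows the blue carriage under the white head. Averaging the two views gives:
- **Green buttons:** left about (0.652, 0.217), right about (0.636, 0.160).
- **Box yaw:** about -15.4°.
- **Push face:** x about 0.490, y about -0.235, yaw about 0.

Now I'll move in front of the carriage.

>>> send_rows --targets '[{"x": 0.13, "y": 0.142, "spin": -0.0215, "claw": 47}, {"x": 0.13, "y": 0.142, "spin": -0.0215, "claw": 47}, {"x": 0.13, "y": 0.142, "spin": -0.0215, "claw": 47}, {"x": 0.13, "y": 0.142, "spin": -0.0215, "claw": 47}, {"x": 0.13, "y": 0.142, "spin": -0.0215, "claw": 47}, {"x": 0.13, "y": 0.142, "spin": -0.0215, "claw": 47}, {"x": 0.13, "y": 0.142, "spin": -0.0215, "claw": 47}, {"x": 0.13, "y": 0.142, "spin": -0.0215, "claw": 47}, {"x": 0.13, "y": 0.142, "spin": -0.0215, "claw": 47}, {"x": 0.13, "y": 0.142, "spin": -0.0215, "claw": 47}, {"claw": 47}, {"claw": 47}]'

```text
schema error: expected keys x, y, z, spin, claw
```

>>> send_rows --targets '[{"x": 0.13, "y": 0.142, "z": 0, "spin": -0.0215, "claw": 47}, {"x": 0.13, "y": 0.142, "z": 0, "spin": -0.0215, "claw": 47}, {"x": 0.13, "y": 0.142, "z": 0, "spin": -0.0215, "claw": 47}, {"x": 0.13, "y": 0.142, "z": 0, "spin": -0.0215, "claw": 47}, {"x": 0.13, "y": 0.142, "z": 0, "spin": -0.0215, "claw": 47}, {"x": 0.13, "y": 0.142, "z": 0, "spin": -0.0215, "claw": 47}, {"x": 0.13, "y": 0.142, "z": 0, "spin": -0.0215, "claw": 47}, {"x": 0.13, "y": 0.142, "z": 0, "spin": -0.0215, "claw": 47}, {"x": 0.13, "y": 0.142, "z": 0, "spin": -0.0215, "claw": 47}, {"x": 0.13, "y": 0.142, "z": 0, "spin": -0.0215, "claw": 47}, {"x": 0, "y": 0, "z": 0, "spin": 0, "claw": 47}, {"x": 0, "y": 0, "z": 0, "spin": 0, "claw": 47}]'

```text
time_s: 1.3
ee_pos: [0.4423, -0.2345, 0.2051]
eef_rot: [-3.141, 0.001, 0.002]
force: [-0.2, 0.3, -0.2]
grip_width: 0.0468
grip_force: 0.0
```

>>> send_rows --targets '[{"x": 0, "y": 0, "z": -0.15, "spin": 0, "claw": 47}, {"x": 0, "y": 0, "z": -0.15, "spin": 0, "claw": 47}, {"x": 0, "y": 0, "z": -0.15, "spin": 0, "claw": 47}, {"x": 0, "y": 0, "z": -0.15, "spin": 0, "claw": 47}, {"x": 0, "y": 0, "z": -0.12, "spin": 0, "claw": 47}, {"x": 0, "y": 0, "z": -0.1, "spin": 0, "claw": 47}, {"x": 0, "y": 0, "z": 0, "spin": 0, "claw": 47}, {"x": 0, "y": 0, "z": 0, "spin": 0, "claw": 47}]'

```text
time_s: 2.1
ee_pos: [0.4419, -0.2356, 0.0419]
eef_rot: [-3.142, 0.0, -0.001]
force: [-0.2, 0.3, 0.3]
grip_width: 0.0471
grip_force: 0.0
```

```bash
python3 - <<'E'
from h import *
a=camera("top");b=camera("scene")
cv2.imwrite("pics/c2.png",np.hstack([cv2.resize(a[95:215,295:395],None,fx=4,fy=4,interpolation=2),cv2.resize(b[110:230,100:200],None,fx=4,fy=4,interpolation=2)]))
print(get_obs()["force"])
E
```

```text
[-0.8468713   0.81153749  0.65868335]
```

View pics/c2.png

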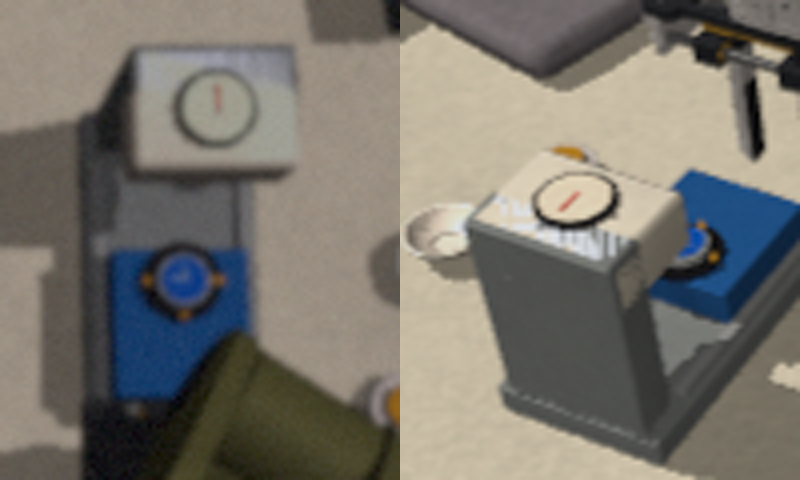

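The fingers sit just in front of the carriage, centred on it. Pushing now.

>>> send_rows --targets '[{"x": 0.1, "y": 0, "z": -0.01, "spin": 0, "claw": 47}, {"x": 0.05, "y": 0, "z": 0, "spin": 0, "claw": 47}, {"x": 0.03, "y": 0, "z": 0, "spin": 0, "claw": 47}, {"x": 0.03, "y": 0, "z": 0, "spin": 0, "claw": 47}, {"x": 0.03, "y": 0, "z": 0, "spin": 0, "claw": 47}, {"x": 0.03, "y": 0, "z": 0, "spin": 0, "claw": 47}, {"x": 0.03, "y": 0, "z": 0, "spin": 0, "claw": 47}, {"x": 0.03, "y": 0, "z": 0, "spin": 0, "claw": 47}, {"x": 0.03, "y": 0, "z": 0, "spin": 0, "claw": 47}, {"x": 0.03, "y": 0, "z": 0, "spin": 0, "claw": 47}, {"x": 0.03, "y": 0, "z": 0, "spin": 0, "claw": 47}, {"x": 0.03, "y": 0, "z": 0, "spin": 0, "claw": 47}]'

```text
time_s: 3.4
ee_pos: [0.5327, -0.2348, 0.0393]
eef_rot: [-3.141, 0.0, 0.0]
force: [-2.3, 2.1, -0.8]
grip_width: 0.047
grip_force: 1.2
```

>>> send_rows --targets '[{"x": 0.025, "y": 0, "z": 0, "spin": 0, "claw": 47}, {"x": 0.025, "y": 0, "z": 0, "spin": 0, "claw": 47}, {"x": 0.025, "y": 0, "z": 0, "spin": 0, "claw": 47}, {"x": 0.025, "y": 0, "z": 0, "spin": 0, "claw": 47}, {"x": 0.01, "y": 0, "z": 0, "spin": 0, "claw": 47}, {"x": 0.01, "y": 0, "z": 0, "spin": 0, "claw": 47}, {"x": 0, "y": 0, "z": 0, "spin": 0, "claw": 47}]'

```text
time_s: 4.1
ee_pos: [0.554, -0.2349, 0.0393]
eef_rot: [-3.14, 0.006, 0.001]
force: [-22.2, 2.2, 12.2]
grip_width: 0.0468
grip_force: 11.4
```

It stopped hard at 22 N after about 75–80 mm of travel. I'll back off, rise and check.

>>> send_rows --targets '[{"x": -0.03, "y": 0, "z": 0, "spin": 0, "claw": 47}, {"x": -0.15, "y": 0, "z": 0, "spin": 0, "claw": 47}, {"x": -0.15, "y": 0, "z": 0, "spin": 0, "claw": 47}, {"x": 0, "y": 0, "z": 0.15, "spin": 0, "claw": 47}, {"x": 0, "y": 0, "z": 0.2, "spin": 0, "claw": 47}, {"x": 0, "y": 0, "z": 0.2, "spin": 0, "claw": 47}, {"x": 0, "y": 0, "z": 0.2, "spin": 0, "claw": 47}, {"x": 0, "y": 0, "z": 0.1, "spin": 0, "claw": 47}, {"x": 0, "y": 0.1, "z": 0, "spin": 0, "claw": 47}, {"x": 0, "y": 0.2, "z": 0, "spin": 0, "claw": 47}, {"x": 0, "y": 0.2, "z": 0, "spin": 0, "claw": 47}, {"x": 0, "y": 0.2, "z": 0, "spin": 0, "claw": 47}, {"x": 0, "y": 0.2, "z": 0, "spin": 0, "claw": 47}, {"x": 0, "y": 0.1, "z": 0, "spin": 0, "claw": 47}, {"x": 0, "y": 0, "z": 0, "spin": 0, "claw": 47}]'

```text
time_s: 5.6
ee_pos: [0.4907, -0.0331, 0.21]
eef_rot: [3.142, -0.002, 0.003]
force: [0.3, -0.9, -0.9]
grip_width: 0.0469
grip_force: 0.0
```

```bash
python3 - <<'E'
from h import *
a=camera("top");b=camera("scene")
a0=cv2.imread("pics/top0.png");b0=cv2.imread("pics/scene0.png")
def edge(im,n):  # near edge row along columns (top view), subpixel by blue-red profile
    d=im[:,:,0].astype(float)-im[:,:,2]
    out=[]
    for c in range(327,353,3):
        p=d[150:210,c-1:c+2].mean(1); r=[i for i in range(30,59) if p[i]>25 and p[i+1]<=25]
        if r: i=r[-1]; out.append(onz("top",(c,150+i+(p[i]-25)/(p[i]-p[i+1])),.056)) 
    return np.array(out)
for im in(a0,a):
    d=im[:,:,0].astype(float)-im[:,:,2]; p=d[140:210,330:350].mean(1)
    i=[k for k in range(69) if p[k]>25 and p[k+1]<=25]; print([onz("top",(340,140+k+(p[k]-25)/(p[k]-p[k+1])),.056).round(4) for k in i])
cv2.imwrite("pics/c3.png",np.hstack([cv2.resize(a[95:215,295:395],None,fx=4,fy=4,interpolation=2),cv2.resize(b[110:230,110:210],None,fx=4,fy=4,interpolation=2)]))
E
```

```text
[array([ 0.5587, -0.2374]), array([ 0.488 , -0.2368])]
[array([ 0.6353, -0.238 ]), array([ 0.5613, -0.2374])]
```

View pics/c3.png

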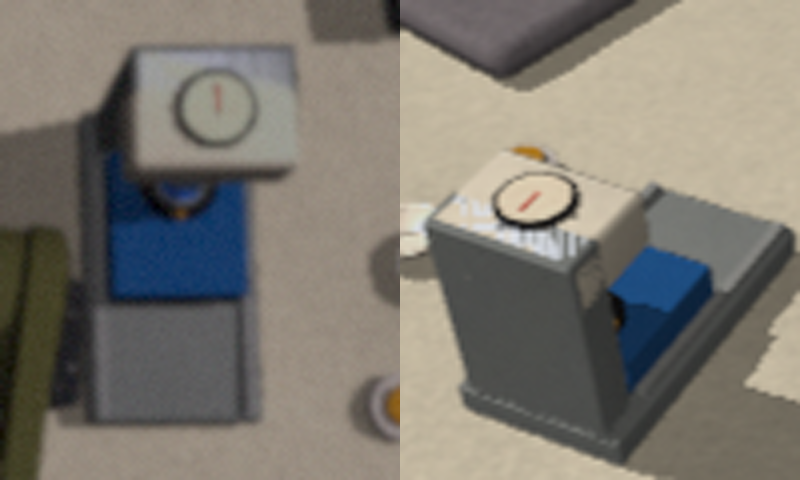

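```bash
python3 - <<'E'
from h import *
print("base near",onz("top",(340,95+421/4),.025),"head front",onz("top",(348,95+165/4),.175),onz("top",(348,95+178/4),.092),"face",onz("top",(340,95+299/4),.056))
print("scene base near corners",onz("scene",(110+392/4,110+232/4),.025),onz("scene",(110+255/4,110+187/4),.025))
print("scene face corners",onz("scene",(110+310/4,110+267/4),.056),onz("scene",(110+248/4,110+248/4),.056))
print(get_obs()["ee_pos"])
E
```

```text
base near [ 0.47356524 -0.24337195] head front [ 0.62976164 -0.23293968] [ 0.64180331 -0.25286824] face [ 0.56026393 -0.23736584]
scene base near corners [ 0.47965716 -0.17254513] [ 0.48123455 -0.29329346]
scene face corners [ 0.56708614 -0.18470409] [ 0.56967768 -0.2349508 ]
[ 0.49063797 -0.03521247  0.20976085]
```

The stop is confirmed: the gripper body was about 40 mm short of the head, so the contact was the carriage at home. Now to the buttons.

>>> send_rows --targets '[{"x": 0.095, "y": 0.1395, "z": 0, "spin": -0.0215, "claw": 47}, {"x": 0.095, "y": 0.1395, "z": 0, "spin": -0.0215, "claw": 47}, {"x": 0.095, "y": 0.1395, "z": 0, "spin": -0.0215, "claw": 47}, {"x": 0.095, "y": 0.1395, "z": 0, "spin": -0.0215, "claw": 47}, {"x": 0.095, "y": 0.1395, "z": 0, "spin": -0.0215, "claw": 47}, {"x": 0.095, "y": 0.1395, "z": 0, "spin": -0.0215, "claw": 47}, {"x": 0.095, "y": 0.1395, "z": 0, "spin": -0.0215, "claw": 47}, {"x": 0.095, "y": 0.1395, "z": 0, "spin": -0.0215, "claw": 47}, {"x": 0, "y": 0, "z": -0.2, "spin": 0, "claw": 47.5}, {"x": 0, "y": 0, "z": -0.2, "spin": 0, "claw": 47.5}, {"x": 0, "y": 0, "z": -0.15, "spin": 0, "claw": 47.5}, {"x": 0, "y": 0, "z": -0.05, "spin": 0, "claw": 47.5}, {"x": 0, "y": 0, "z": 0, "spin": 0, "claw": 47.5}, {"x": 0, "y": 0, "z": 0, "spin": 0, "claw": 47.5}]'

```text
time_s: 7.1
ee_pos: [0.6434, 0.1878, 0.0913]
eef_rot: [-3.14, -0.002, -0.271]
force: [0.3, -0.3, 0.9]
grip_width: 0.0477
grip_force: 0.0
```

```bash
python3 - <<'E'
from h import *
b=camera("scene"); o=get_obs();print(o["ee_pos"],o["eef_rot"])
R=o["eef_rot"][2];yd=np.array([-np.sin(R),np.cos(R),0])
for s in(1,-1):
    print("tip centre at",(o["ee_pos"]+s*.03*yd).round(4),"px",((proj("scene",o["ee_pos"]+s*.03*yd)-[255,160])*5).round())
cv2.imwrite("pics/c4.png",cv2.resize(b[160:280,255:375],None,fx=5,fy=5,interpolation=2))
E
```

```text
[0.64339607 0.18803241 0.09161616] [-3.14010091e+00 -2.75277759e-03 -2.70630759e-01]
tip centre at [0.6514 0.2169 0.0916] px [285. 394.]
tip centre at [0.6354 0.1591 0.0916] px [184. 329.]
```

View pics/c4.png

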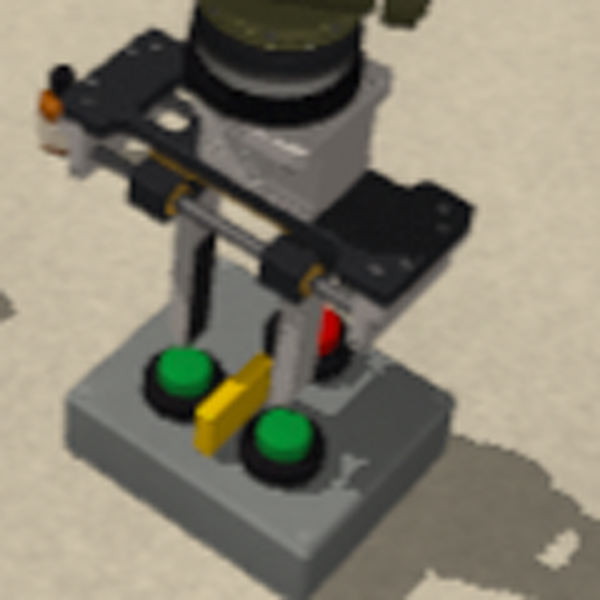

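Both tips hang over their green buttons, at crop pixels (188,345) and (288,402) above buttons at (187,370) and (284,432), straddling the rib. Pressing now.

>>> send_rows --targets '[{"x": 0, "y": 0, "z": -0.08, "spin": 0, "claw": 47.5}, {"x": 0, "y": 0, "z": -0.03, "spin": 0, "claw": 47.5}, {"x": 0, "y": 0, "z": -0.015, "spin": 0, "claw": 47.5}, {"x": 0, "y": 0, "z": -0.015, "spin": 0, "claw": 47.5}, {"x": 0, "y": 0, "z": -0.015, "spin": 0, "claw": 47.5}]'

```text
time_s: 7.65
ee_pos: [0.6424, 0.1882, 0.0608]
eef_rot: [-3.142, -0.001, -0.27]
force: [-18.3, -6.0, 39.2]
grip_width: 0.0475
grip_force: 20.1
```

>>> send_rows --targets '[{"x": -0.003, "y": 0, "z": 0.003, "spin": 0, "claw": 47.5}, {"x": 0, "y": 0, "z": 0, "spin": 0, "claw": 47.5}, {"x": 0, "y": 0, "z": 0, "spin": 0, "claw": 47.5}]'

```text
time_s: 7.95
ee_pos: [0.6422, 0.1882, 0.0612]
eef_rot: [-3.141, -0.002, -0.27]
force: [-6.0, -3.0, 16.5]
grip_width: 0.0477
grip_force: 8.2
```

```bash
python3 - <<'E'
from h import *
b=camera("scene"); o=get_obs();print(o["ee_pos"],o["force"],o["moment"],o["time_s"])
cv2.imwrite("pics/c5.png",cv2.resize(b[160:280,255:375],None,fx=5,fy=5,interpolation=2))
E
```

```text
[0.64219179 0.18820585 0.06117161] [-5.88028121 -2.66765148 16.93024783] [-0.62902977  1.30235057 -0.03765972] 8.0
```

View pics/c5.png

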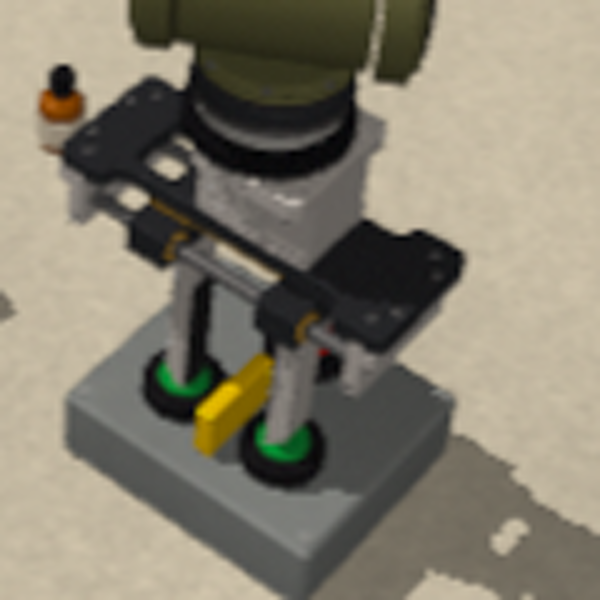

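Both buttons are down, with the tips centred on the green at (185,375) and (285,435). I'll press slightly more firmly and hold.

>>> send_rows --targets '[{"x": 0, "y": 0, "z": -0.002, "spin": 0, "claw": 47.5}, {"x": 0, "y": 0, "z": 0, "spin": 0, "claw": 47.5}, {"x": 0, "y": 0, "z": 0, "spin": 0, "claw": 47.5}, {"x": 0, "y": 0, "z": 0, "spin": 0, "claw": 47.5}, {"x": 0, "y": 0, "z": 0, "spin": 0, "claw": 47.5}, {"x": 0, "y": 0, "z": 0, "spin": 0, "claw": 47.5}, {"x": 0, "y": 0, "z": 0, "spin": 0, "claw": 47.5}, {"x": 0, "y": 0, "z": 0, "spin": 0, "claw": 47.5}, {"x": 0, "y": 0, "z": 0, "spin": 0, "claw": 47.5}, {"x": 0, "y": 0, "z": 0, "spin": 0, "claw": 47.5}, {"x": 0, "y": 0, "z": 0, "spin": 0, "claw": 47.5}, {"x": 0, "y": 0, "z": 0, "spin": 0, "claw": 47.5}, {"x": 0, "y": 0, "z": 0, "spin": 0, "claw": 47.5}, {"x": 0, "y": 0, "z": 0, "spin": 0, "claw": 47.5}, {"x": 0, "y": 0, "z": 0, "spin": 0, "claw": 47.5}, {"x": 0, "y": 0, "z": 0, "spin": 0, "claw": 47.5}, {"x": 0, "y": 0, "z": 0, "spin": 0, "claw": 47.5}, {"x": 0, "y": 0, "z": 0, "spin": 0, "claw": 47.5}, {"x": 0, "y": 0, "z": 0, "spin": 0, "claw": 47.5}, {"x": 0, "y": 0, "z": 0, "spin": 0, "claw": 47.5}]'

```text
time_s: 10.0
ee_pos: [0.6422, 0.1882, 0.0611]
eef_rot: [-3.141, -0.002, -0.27]
force: [-7.3, -2.9, 19.0]
grip_width: 0.0477
grip_force: 9.7
```

>>> send_rows --targets '[{"x": 0, "y": 0, "z": 0, "spin": 0, "claw": 47.5}, {"x": 0, "y": 0, "z": 0, "spin": 0, "claw": 47.5}, {"x": 0, "y": 0, "z": 0, "spin": 0, "claw": 47.5}, {"x": 0, "y": 0, "z": 0, "spin": 0, "claw": 47.5}, {"x": 0, "y": 0, "z": 0, "spin": 0, "claw": 47.5}, {"x": 0, "y": 0, "z": 0, "spin": 0, "claw": 47.5}, {"x": 0, "y": 0, "z": 0, "spin": 0, "claw": 47.5}, {"x": 0, "y": 0, "z": 0, "spin": 0, "claw": 47.5}, {"x": 0, "y": 0, "z": 0.1, "spin": 0, "claw": 47.5}, {"x": 0, "y": 0, "z": 0.15, "spin": 0, "claw": 47.5}, {"x": 0, "y": 0, "z": 0.2, "spin": 0, "claw": 47.5}, {"x": 0, "y": 0, "z": 0.2, "spin": 0, "claw": 47.5}, {"x": -0.2, "y": 0, "z": 0.1, "spin": 0, "claw": 47.5}, {"x": -0.2, "y": 0, "z": 0, "spin": 0, "claw": 47.5}, {"x": -0.2, "y": 0, "z": 0, "spin": 0, "claw": 47.5}, {"x": -0.2, "y": 0, "z": 0, "spin": 0, "claw": 47.5}, {"x": 0, "y": 0, "z": 0, "spin": 0, "claw": 47.5}, {"x": 0, "y": 0, "z": 0, "spin": 0, "claw": 47.5}]'

```text
time_s: 11.8
ee_pos: [0.4818, 0.1885, 0.2093]
eef_rot: [-3.141, -0.001, -0.27]
force: [0.6, -0.4, -0.8]
grip_width: 0.0472
grip_force: 0.0
```

```bash
python3 - <<'E'
from h import *
cv2.imwrite("pics/end.png",camera("scene"));print(get_obs()["force"],get_obs()["time_s"])
E
```

```text
[ 0.77895696 -0.95304657  0.29663659] 11.85
```

View pics/end.png

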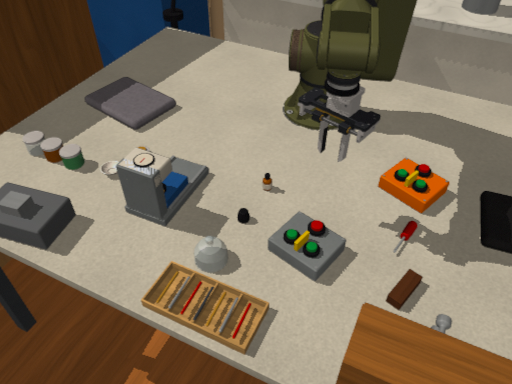

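The carriage is home at (175,185), the green buttons are back up at (291,236) and (311,247), the bystanders haven't moved and the hand is clear.

```bash
python3 -c "
from station import *
print(hand_in())"
```

```text
the job is handed in; nothing more can be done
None
```

The job is handed in at about 12 s: the carriage was pushed home until it stopped hard at 22 N, both green buttons were held down together for about 3 s and released, the red stop and everything else were left alone, and the hand finished clear; no verdict came back.

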